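# Vacuum check of a filter holder

## Task

Do the dry vacuum check of the filter holder: seat the blanking disc that fits flat in the recess of the steel holder, stand the steel funnel upright on top of it inside the raised rim, and let both go. Then pull the spring-return syringe plunger out until its black piston lies under the rubber ring on the barrel, and keep hold of it there: the job finishes with the gripper still holding the plunger at the mark. Leave the smaller blanking disc, the beaker and the vials alone.

Things in the scene. Friction and masses are not known exactly. Their poses are not given: they have to be found in the camera images.
- stand: Fixed stand: plate (own x -75 to +110 mm, y -85 to +115, top 13 mm up) with the steel filter holder (axis at x -5, y +60) and a clear syringe, 36 mm wide, along x at y -55, its axis 50 mm up. Origin on the bench. Own x points from the plunger handle to the hose end (roughly away from the robot), y left, z up. The barrel's front cap, 43 mm wide, ends at x -62.
- seat (a point): Centre of the floor of the filter holder's recess, 46 mm above the bench. The recess is round, 5 mm deep, 53 mm in diameter at the floor, flaring to 57 mm; above it is a wider step, 65 mm in diameter, inside a raised rim that flares to 71 mm inner diameter (77 mm outside) and ends 15 mm above this point. Axes as the stand's.
- blank: The blanking disc that fits: loose round steel disc, 50 mm in diameter, 6 mm thick, lower edge chamfered, about 110 g; on its middle a 9 mm stem with a round gripping head, 16 mm in diameter, from 30 to 48 mm above the underside. Origin: centre of the underside, z up the stem. Seated, its underside lies on the recess floor and its top face stands 1 mm above the step.
- small_blank: A blanking disc for another holder, same shape and stem but only 34 mm in diameter: stays where it is.
- funnel: Loose open steel funnel: a tube 48 mm in outer diameter on a foot flange 60 mm in diameter and 8 mm thick (lower edge chamfered), 62 mm tall in all, about 250 g. Open all through (39 mm or more), so it passes over the blank's stem. Origin: centre of its underside, z up; starts upright. In place its underside rests on the blank's top face, 52 mm above the bench.
- plunger (a joint): How far the syringe plunger is drawn out, m: 0 is fully in, where it starts; 0.075 is the end stop. It slides along the stand's -x. A spring draws it back in: about 4 N at 0, rising 1.6 N per 10 mm (13 N at 55 mm); let go, it returns to 0.
- rod_grip (a point): Grip point on the axis of the plunger's bare white rod (12 mm in diameter), 50 mm above the bench; moves with the plunger. 28 mm from it along the stand's -x begins an upright round thumb disc, 40 mm in diameter, 6 mm thick; with the plunger fully in, the barrel's cap ends 25 mm from it along +x.
- piston (a point): Centre of the plunger's black piston, 8 mm thick and 34 mm in diameter, seen inside the clear barrel; on the syringe's axis. It moves with the plunger, along the stand's -x when drawn out.
- mark_ring: Black rubber ring round the outside of the clear barrel, 43 mm in outer diameter and 4 mm wide, fixed: the mark. Origin: its centre, on the syringe's axis, 30 to 55 mm from the resting piston towards the handle. Axes as the stand's.
- beaker: Clear empty beaker, 62 mm wide, 70 mm tall, origin under its middle: stays where it is.
- vial_a: Small capped vial, 22 mm wide, 54 mm tall, origin under its middle: stays where it is.
- vial_b: Another such vial: stays where it is.
Things that resemble listed ones, but are neither listed nor needed, are in the scene too. What is shaped like the funnel but purple is not meant.

How it is judged (in metres and radians):
On the way, in this order (a step that is already met when the one before it is completed fails the run):
1. the fitting blank lies flat in the recess and is let go (horizontal distance between blank and seat below 0.004 m and z of blank in the frame of seat below 0.003 m and angle between blank's own z axis and vertical below 0.06 rad and contact force between each of the arm, the fingers and blank below 0.1 N), for 0.2 s.
2. the funnel stands upright on the blank and is let go (horizontal distance between funnel and seat below 0.005 m and z of funnel in the frame of seat between 0.004 and 0.0085 m and angle between funnel's own z axis and vertical below 0.06 rad and contact force between funnel and blank above 0.5 N and contact force between each of the arm, the fingers and funnel below 0.1 N), for 0.2 s.
3. the piston is drawn under the ring and held there (x of piston in the frame of mark_ring between -0.005 and 0.005 m and contact force between the fingers and plunger above 2 N), for 0.5 s.
At the end, for the whole second after the job is handed in: The fingers hold the plunger (over 2 N) still, its piston within 5 mm of the ring; the 50 mm blank lies in the recess (4 mm of centre, 3 mm of floor); the funnel stands upright on it (5 mm of centre, tilt under 0.06 rad), untouched by the arm (all of step 2 and all of step 3 and velocity of joint plunger between -0.01 and 0.01 m/s and horizontal distance between blank and seat below 0.004 m and z of blank in the frame of seat below 0.003 m); the arm keeps its last pose, push and grip.
It fails at once if the smaller blank is moved by more than 30 mm (distance of small_blank from where it was at the start of the episode above 0.03 m).
It fails at once if the beaker or a vial is moved by more than 30 mm (distance of any of beaker, vial_a, vial_b from where it was at the start of the episode above 0.03 m).
It also fails if it takes over 72 s, if anything falls off the work surface, if the arm or the gripper's body presses on something with over 40 N, if the wrist force passes 120 N, or if a joint passes its speed limit or range.

## Robot

A 7-joint arm with a two-finger parallel gripper is mounted at the origin on a cart in front of the work surface, level with it; the furniture and walls round the work are solid. World frame = base frame: x ahead of the robot, y to its left, z up, the work surface at z = 0. Lengths are in mm, angles in rad, forces in N, time in s.
With the tool pointing down it reaches from about 425 to 950 mm from the base axis. Payload 4.7 kg.
Tool frame: the origin (TCP) lies midway between the tips of the shut fingers; the grasp point (between the pads) lies 19 mm behind it; y points along the fingers, x is the direction in which the jaws open and shut, and the axes are right-handed (so a half turn about y gives the same grasp; the last joint's range is limited). The gripper opens to 87 mm and grips with 3 to 60 N. Pads are 19 mm wide; open, the fingers measure 117 mm over their backs; the gripper's body (75 mm by 190 mm) begins 51 mm behind the grasp point.
Start: joints at [-1.314, 0.469, -0.049, 1.532, 0.024, 1.141, -0.082], TCP at [190.257, 647.653, 195.773] pointing down, gripper open.
Joint ranges: [-2.59, 2.59], [-0.33, 1.99], [-1.39, 1.29], [0.1, 2.45], [-1.04, 4.18], [0.21, 1.99], [-2.66, 2.66]. Speed limits (rad/s): [2.57, 2.57, 3.14, 3.14, 3.14, 3.14, 3.14].

## Interface

Orientations are given as a unit quaternion [w, x, y, z].
In Python, from rig import robot, imaging, ticket, find_in, outline_of gives the robot as it stands.
- The arm moves only by the tool carry_out, never from a script. Its argument "rows" is a list of rows, each a list of 7 numbers: the shift along the tool's x, y, z in m, then the turn, a rotation vector about the tool's x, y, z in degrees, then the closure in counts, from 0 (fully open) to 255 (shut). In form: [[dx, dy, dz, rx, ry, rz, grip], ...]. A call has 1 to 20 rows; each row shifts and turns the pose as measured when the row begins, along the tool's axes as they then stand; what a row does not reach is not made up. A row lasts 1/8 s, in which the tool goes at most 62.5 mm and 10.7 degrees, less where a joint would pass 70% of its speed; a pose out of reach is approached as far as the arm can. A call with a gripper value outside its range is refused whole. The fingers move at their own pace and stop on an object; "squeeze" is the grip in N (left out, the last holds). Time passes only in rows, so rows that do not move let the fingers close. It gives the time, the measured TCP pose, the force and the opening at its end, in the units of the state.
- robot.read_state(): the state, without advancing time (a new reading comes with each control period).
- imaging.camera(name): name is "side" or "top" or "wrist"; returns (picture, depth): 480x640x3 uint8, red, green, blue; 480x640 float32, mm along the optical axis (not along the pixel's ray), 0 where there is no reading.
- imaging.get_calibration(name): a dict with "mtx" (3x3 intrinsics, pixels), "cam_to_world" (4x4, takes a point from camera to world coordinates). Camera axes: x right, y up, looking along -z (the intrinsics and any distortion apply to the point x, -y, -z); pixel columns grow to the right and rows downward; lengths in mm; the calibration is good to about 2 mm. A picture is of the moment at which its call begins: read the wrist's pose just before it. get_calibration takes no time and is no camera call; for the wrist camera it gives the pose at the moment of the call.
- ticket.job_done(): hands the job in, once; it reports no verdict.
Trained networks look in the newest picture that a camera, given by its name, has taken for a name from the list of things; names that differ only in an ending like _2 or _b are one class to them, and where a whole thing is asked for, a point or a joint stands for the part that bears it (a point fixed in the world has none). Each returns a list of dicts, best first, with "confidence" (0 to 1); they miss things now and then, are a little off and sometimes report something else, mostly with a low value. They report only what shows in the picture. A call takes as long as a camera call. They do not tell look-alikes from the thing itself.
- find_in(camera, query): "position" ([x, y, z] in mm, in world coordinates, good to about 4 mm: the middle of the surface that is visible of it).
- outline_of(camera, query): "region" (480x640 bool, what is visible of it).
The state is a dict: "clock": time; "qpos": joint angles; "qvel": joint speeds; "tau": joint torques, N m; "eef_pos": TCP position; "ee_rot": TCP orientation; "ft_force": force on the tool from outside, world axes, zero at the start; "torque": the same for the moment, N m; "finger_gap": finger opening in mm.
Only numpy, scipy, OpenCV 4.12 (cv2) and the standard library are available. Lean on these libraries where they do the work, as an engineer would, in place of code of your own. Each camera call takes 0.05 s, during which the arm holds its last target. There are 200 camera calls.

## Working session

There is one attempt and no reset: what is moved stays moved. The work goes in short steps, Python scripts to look and compute and a tool call to move; the robot and the scene stay as the last step left them, time stands still between calls to the robot, and variables do not carry over. Pictures are saved under pics/ and viewed, about 8 in all and at most 12, crops included, and the job is handed in when it is done.

Besides the shell and the picture viewer there is one more tool, called after "Emit:" as name(argument=value, ...), one argument or row to a line, values as JSON. carry_out: Moves the arm, as the interface text tells. Its arguments: {"type":"object","properties":{"rows":{"type":"array","items":{"type":"array","items":{"type":"number"}}},"squeeze":{"type":"number"}},"required":["rows"]}

```bash
mkdir -p pics
cat > h.py <<'E'
import numpy as np, cv2
from rig import robot, imaging, ticket, find_in, outline_of
def snap(cam,fn=None):
    c=imaging.get_calibration(cam); p,d=imaging.camera(cam)
    if fn: cv2.imwrite('pics/'+fn,p[:,:,::-1])
    return p,d,c
def cloud(d,c):
    K=np.array(c['mtx']);T=np.array(c['cam_to_world'])
    v,u=np.mgrid[0:480,0:640]
    P=np.stack([(u-K[0,2])/K[0,0]*d,-(v-K[1,2])/K[1,1]*d,-d],-1)
    return P@T[:3,:3].T+T[:3,3]
def proj(X,c):
    K=np.array(c['mtx']);T=np.array(c['cam_to_world'])
    q=(np.array(X)-T[:3,3])@T[:3,:3]; return K[0,0]*q[0]/-q[2]+K[0,2],K[1,1]*-q[1]/-q[2]+K[1,2]
E
python3 - <<'E'
from h import *
s=robot.read_state();print({k:np.round(s[k],3) for k in ('clock','eef_pos','ee_rot','ft_force','finger_gap')})
for cam in('top','side'):
    p,d,c=snap(cam,cam+'1.png'); print(cam,np.round(c['mtx'],1).tolist(),np.round(c['cam_to_world'],3).tolist(),c.keys())
    for q in('stand','blank','small_blank','funnel','rod_grip','piston','mark_ring','beaker','vial_a'):
        print(q,[(round(r['confidence'],2),np.round(r['position']).tolist(),tuple(np.round(proj(r['position'],c)))) for r in find_in(cam,q)[:4]])
E
```

```text
{'clock': np.float64(0.0), 'eef_pos': array([190.086, 646.98 , 194.664]), 'ee_rot': array([-0.566,  0.567,  0.423, -0.424]), 'ft_force': array([ 0.036, -0.733, -0.48 ]), 'finger_gap': np.float64(87.212)}
top [[486.4, 0.0, 322.4], [0.0, 486.4, 249.3], [0.0, 0.0, 1.0]] [[-0.0, 0.995, -0.104, 484.589], [-1.0, 0.002, 0.021, 102.574], [0.021, 0.104, 0.994, 951.323], [0.0, 0.0, 0.0, 1.0]] dict_keys(['mtx', 'cam_to_world'])
stand [(0.86, [640.0, -68.0, 11.0], (np.float64(399.0), np.float64(221.0)))]
blank [(0.87, [611.0, 324.0, 3.0], (np.float64(199.0), np.float64(235.0)))]
small_blank [(0.59, [462.0, 225.0, 6.0], (np.float64(248.0), np.float64(312.0)))]
funnel [(0.82, [443.0, 5.0, 26.0], (np.float64(364.0), np.float64(323.0))), (0.77, [444.0, 105.0, 20.0], (np.float64(311.0), np.float64(322.0))), (0.54, [544.0, -152.0, 55.0], (np.float64(450.0), np.float64(268.0)))]
rod_grip [(0.59, [547.0, -153.0, 59.0], (np.float64(451.0), np.float64(266.0)))]
piston [(0.6, [546.0, -157.0, 53.0], (np.float64(452.0), np.float64(267.0)))]
mark_ring []
beaker [(0.78, [724.0, 318.0, 32.0], (np.float64(200.0)
[... 752 characters left out ...]
))]
small_blank [(0.75, [464.0, 233.0, 5.0], (np.float64(373.0), np.float64(317.0))), (0.18, [612.0, 331.0, 5.0], (np.float64(277.0), np.float64(356.0)))]
funnel [(0.93, [443.0, 121.0, 33.0], (np.float64(389.0), np.float64(262.0))), (0.93, [444.0, 15.0, 42.0], (np.float64(391.0), np.float64(221.0))), (0.54, [696.0, 226.0, 37.0], (np.float64(241.0), np.float64(288.0)))]
rod_grip []
piston [(0.6, [541.0, -152.0, 58.0], (np.float64(351.0), np.float64(166.0)))]
mark_ring []
beaker [(0.68, [720.0, 316.0, 42.0], (np.float64(211.0), np.float64(326.0)))]
vial_a [(0.59, [699.0, 228.0, 36.0], (np.float64(239.0), np.float64(289.0))), (0.48, [729.0, 253.0, 42.0], (np.float64(218.0), np.float64(296.0)))]
```

View pics/top1.png

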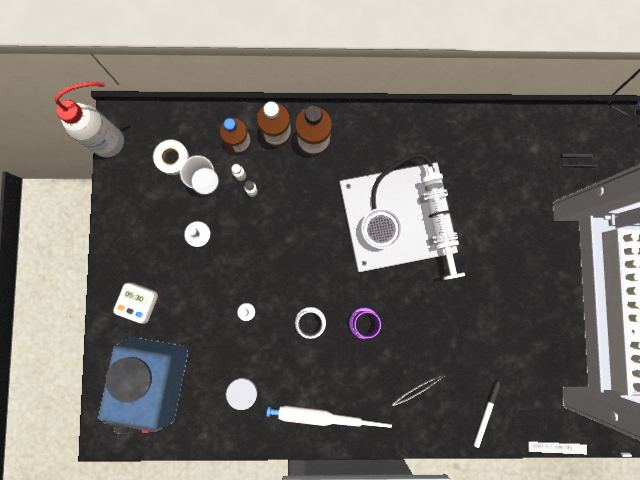

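View pics/side1.png

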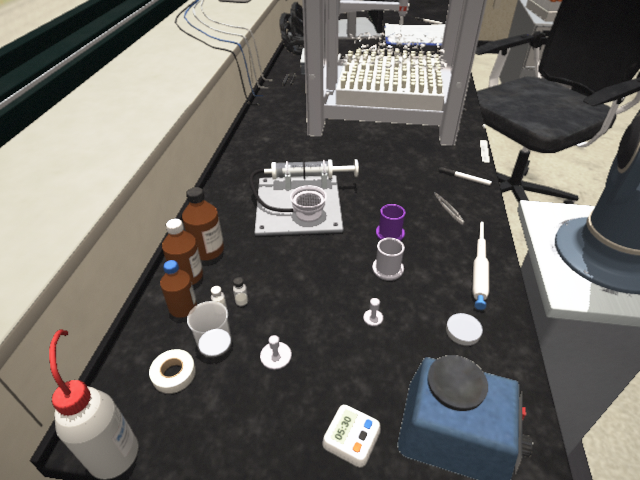

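The top view shows the 50 mm blank at (197,234), small blank at (246,312), steel funnel at (311,322), purple one at (365,323), holder at (381,229) and the syringe running from the handle at (453,275) to the hose end at (430,170). The ring is near (438,214).

```bash
cat >> h.py <<'E'
from scipy.optimize import least_squares
def circ(P):
    f=least_squares(lambda q:np.hypot(P[:,0]-q[0],P[:,1]-q[1])-q[2],[*P[:,:2].mean(0),30],loss='soft_l1')
    return np.round(f.x,1),len(P)
def sel(W,x,y,r,z0,z1):
    m=(np.hypot(W[...,0]-x,W[...,1]-y)<r)&(W[...,2]>z0)&(W[...,2]<z1); return W[m]
E
python3 - <<'E'
from h import *
for cam in('top','side'):
    p,d,c=snap(cam); W=cloud(d,c)
    x0=W[229,381] if cam=='top' else x0
    if cam=='top': print(x0)
    for z0,z1 in((56,66),):
        print(cam,'rim',circ(sel(W,x0[0],x0[1],55,z0,z1)))
    print('bench z',np.median(W[300:310,400:420,2]) if cam=='top' else '')
    print('blankhead',sel(W,611,327,30,35,60).mean(0).round(1),sel(W,611,327,45,35,60).max(0),'disc',sel(W,611,327,40,3,14).mean(0).round(1))
    print('small',sel(W,462,228,30,35,60).mean(0).round(1))
    print('funnel rim',circ(sel(W,443,112,50,56,70)))
    m=(W[...,0]>500)&(W[...,0]<760)&(W[...,1]>-200)&(W[...,1]<-100)&(W[...,2]>50)&(W[...,2]<85)
    Q=W[m]; cc=np.cov(Q[:,:2].T); w,v=np.linalg.eigh(cc); print('syr',Q.mean(0).round(1),v[:,1],np.degrees(np.arctan2(v[1,1],v[0,1])),len(Q))
    m=(W[...,2]>8)&(W[...,2]<18)&(W[...,0]>520)&(W[...,0]<800)&(W[...,1]>-220)&(W[...,1]<80)
    print('plate',cv2.minAreaRect(W[m][:,:2].astype(np.float32)))
E
```

```text
[617.81312447 -26.87073643  47.12053207]
top rim (array([617.4, -26.1,  35.3]), 358)
bench z 0.830239338627166
blankhead [612.5 325.7  47.1] [620.39005138 334.98090225  52.96520559] disc [611.4 325.3   6.4]
small [462.6 228.9  47.8]
funnel rim (array([441.8, 106.3,  22.9]), 157)
syr [ 641.1 -135.4   63.2] [-0.98019572 -0.19803117] -168.5781490548087 1869
plate ((684.5767822265625, -50.092803955078125), (262.23150634765625, 216.52706909179688), 11.325413703918457)
side rim (array([619.8, -24. ,  35.8]), 190)
bench z 
blankhead [614.4 330.7  44.5] [623.04242289 337.59700195  49.01605487] disc [614.2 332.    5.2]
small [464.5 233.9  44. ]
funnel rim (array([444. , 108.2,  22.7]), 151)
syr [ 642.2 -128.6   59.9] [-0.97981875 -0.199888  ] -168.4695900780585 913
plate ((650.4219970703125, -62.888206481933594), (184.86734008789062, 203.25531005859375), 11.229375839233398)
```

```bash
cat >> h.py <<'E'
from scipy.spatial.transform import Rotation as Ro
import sys
YAW=np.radians(11.3); EX=np.array([np.cos(YAW),np.sin(YAW),0]); EY=np.array([-np.sin(YAW),np.cos(YAW),0])
def goal(sign=1):
    x=sign*EY; y=np.array([0,0,-1.]); return np.stack([x,y,np.cross(x,y)],1)
def plan(t,sign):
    s=robot.read_state(); q=s['ee_rot']; R=Ro.from_quat([q[1],q[2],q[3],q[0]]).as_matrix()
    dr=np.degrees(Ro.from_matrix(R.T@goal(sign)).as_rotvec()); dp=R.T@(np.array(t)-s['eef_pos'])
    dg=goal(sign).T@(np.array(t)-s['eef_pos'])
    print('t',round(float(s['clock']),2),'pos',np.round(s['eef_pos'],1),'F',np.round(s['ft_force'],1),'gap',round(float(s['finger_gap']),1))
    print('dp tool mm',dp.round(1),'dr',dr.round(2),'| dp in goal frame',dg.round(1))
    return R
E
python3 - <<'E'
from h import *
R=plan([613,328,195],1);print(R.round(3)); plan([613,328,195],-1)
print(robot.read_state()['qpos'])
p,d,c=snap('top');W=cloud(d,c); print('box z max',sel(W,330,430,120,0,400)[:,2].max(), sel(W,330,430,120,60,400).mean(0))
E
```

```text
t 1.1 pos [190.2 647.7 195.8] F [-0.3  0.2  0.3] gap 86.8
dp tool mm [-187.5    0.7 -495.7] dr [ -0.   -27.67   0.  ] | dp in goal frame [-396.3    0.8 -351.9]
[[ 0.282 -0.    -0.959]
 [ 0.959  0.     0.282]
 [ 0.    -1.     0.   ]]
t 1.1 pos [190.2 647.7 195.8] F [-0.3  0.2  0.3] gap 86.8
dp tool mm [-187.5    0.7 -495.7] dr [-1.0000e-02  1.5233e+02 -0.0000e+00] | dp in goal frame [396.3   0.8 351.9]
[-1.31390078  0.46860963 -0.04862868  1.53250368  0.02408712  1.1409998
 -0.08229483]
box z max 127.84529302422641 [337.92849247 400.24313367  96.24620948]
```

Emit:
carry_out(
  rows=[
    [0,0,0,0,-9.2,0,0],
    [0,0,0,0,-9.2,0,0],
    [0,0,0,0,-9.2,0,0],
    [-0.04,0,-0.035,0,0,0,0],
    [-0.04,0,-0.035,0,0,0,0],
    [-0.04,0,-0.035,0,0,0,0],
    [-0.04,0,-0.035,0,0,0,0],
    [-0.04,0,-0.035,0,0,0,0],
    [-0.04,0,-0.035,0,0,0,0],
    [-0.04,0,-0.035,0,0,0,0],
    [-0.04,0,-0.035,0,0,0,0],
    [-0.04,0,-0.035,0,0,0,0],
    [-0.04,0,-0.035,0,0,0,0],
    [0,0,0,0,0,0,0],
  ],
)

```text
clock: 2.9
eef_pos: [630.5, 322.4, 194.8]
ee_rot: [-0.443, 0.443, 0.552, -0.55]
ft_force: [0.2, 0.4, -0.3]
finger_gap: 87.1
```

Run:
```python
from h import *
R=plan([613,328,195],1)
p,d,c=snap('wrist','w1.png');W=cloud(d,c);print(np.round(c['mtx'],1).tolist(),np.round(c['cam_to_world'],3).tolist())
A=sel(W,613,328,40,40,60);print('head',A.mean(0) if len(A) else 0,len(A)); print('disc',circ(sel(W,613,328,40,3,10)))
for q in('blank','small_blank'): print([(round(r['confidence'],2),np.round(r['position']).tolist()) for r in find_in('wrist',q)[:4]])
```

```text
t 2.9 pos [630.5 322.4 194.8] F [ 0.2  0.4 -0.3] gap 87.1
dp tool mm [ 9.3 -0.2 15.9] dr [0.13 1.05 0.1 ] | dp in goal frame [ 9.  -0.2 16.1]
[[387.9, 0.0, 317.9], [0.0, 387.9, 239.3], [0.0, 0.0, 1.0]] [[-0.214, -0.943, -0.253, 562.55], [0.977, -0.207, -0.058, 306.117], [0.002, -0.26, 0.966, 382.924], [0.0, 0.0, 0.0, 1.0]]
head [614.2888098  325.68731847  46.88702869] 268
disc (array([616.1, 326.3,  18.7]), 1713)
[(0.97, [611.0, 323.0, 4.0])]
[(0.79, [471.0, 231.0, 4.0])]
```

Emit:
carry_out(
  rows=[
    [0.0072,0,0.016,0,1.0,0,0],
    [0,0.05,0,0,0,0,0],
    [0,0.05,0,0,0,0,0],
    [0,0.045,0,0,0,0,0],
    [0,0,0,0,0,0,0],
  ],
  squeeze=20,
)

```text
clock: 3.68
eef_pos: [596.1, 346.3, 50.4]
ee_rot: [-0.445, 0.438, 0.555, -0.549]
ft_force: [-0.7, -0.3, 0.9]
finger_gap: 86.7
```

Run:
```python
from h import *
plan([613.5,326.3,22],1)
```

```text
t 3.67 pos [596.1 346.3  50.4] F [-0.7 -0.3  0.9] gap 86.7
dp tool mm [-23.7  28.1 -12.6] dr [0.01 1.4  0.8 ] | dp in goal frame [-23.   28.4 -13.2]
```

Emit:
carry_out(
  rows=[
    [-0.012,0,-0.0065,0,0.7,0.4,0],
    [-0.012,0,-0.0065,0,0.7,0.4,0],
    [0,0,0,0,0,0,0],
    [0,0,0,0,0,0,0],
  ],
)

```text
clock: 4.18
eef_pos: [618.0, 327.4, 58.1]
ee_rot: [-0.447, 0.45, 0.55, -0.543]
ft_force: [0.0, 0.6, 0.1]
finger_gap: 87.0
```

Run:
```python
from h import *
plan([613.5,326.3,22],1)
```

```text
t 4.17 pos [618.  327.4  58.1] F [0.  0.6 0.1] gap 87.0
dp tool mm [-0.3 36.   5. ] dr [ 0.63 -0.05  0.18] | dp in goal frame [-0.2 36.1  4.6]
```

Emit:
carry_out(
  rows=[
    [0,0.012,0.002,0.3,0,0.1,0],
    [0,0.012,0.002,0.3,0,0.1,0],
    [0,0.01,0,0,0,0,0],
    [0,0,0,0,0,0,0],
    [0,0,0,0,0,0,0],
  ],
)

```text
clock: 4.8
eef_pos: [612.9, 327.0, 20.7]
ee_rot: [0.449, -0.448, -0.546, 0.547]
ft_force: [0.5, -0.2, 1.2]
finger_gap: 87.3
```

Run:
```python
from h import *
plan([613.5,326.3,22],1)
```

```text
t 4.8 pos [612.9 327.   20.7] F [ 0.5 -0.2  1.2] gap 87.3
dp tool mm [-0.8 -1.3 -0.4] dr [-0.12 -0.02 -0.03] | dp in goal frame [-0.8 -1.3 -0.4]
```

Emit:
carry_out(
  rows=[
    [0,-0.001,0,0,0,0,255],
    [0,0,0,0,0,0,255],
    [0,0,0,0,0,0,255],
    [0,0,0,0,0,0,255],
    [0,0,0,0,0,0,255],
    [0,0,0,0,0,0,255],
    [0,-0.02,0,0,0,0,255],
    [0,-0.03,0,0,0,0,255],
    [0,-0.03,0,0,0,0,255],
    [0,-0.02,0,0,0,0,255],
    [0,0,0,0,0,0,255],
  ],
  squeeze=25,
)

```text
clock: 6.18
eef_pos: [615.1, 328.1, 132.1]
ee_rot: [-0.448, 0.449, 0.548, -0.545]
ft_force: [0.0, -0.1, -0.1]
finger_gap: 0.7
```

Run:
```python
from h import *
plan([618.5,-25,130],1)
```

```text
t 6.17 pos [615.1 328.1 132.1] F [ 0.  -0.1 -0.1] gap 0.7
dp tool mm [-346.9    1.1   65.7] dr [ 0.28 -0.03  0.11] | dp in goal frame [-346.9    2.1   65.9]
```

Run:
```python
from h import *
p,d,c=snap('wrist','w2.png');W=cloud(d,c)
print([(round(r['confidence'],2),np.round(r['position']).tolist()) for r in find_in('wrist','blank')[:4]])
p,d,c=snap('top','t2.png');print([(round(r['confidence'],2),np.round(r['position']).tolist()) for r in find_in('top','blank')[:4]])
```

```text
[(0.71, [606.0, 324.0, 6.0])]
[(0.89, [611.0, 318.0, 1.0]), (0.31, [546.0, -154.0, 56.0])]
```

View pics/w2.png

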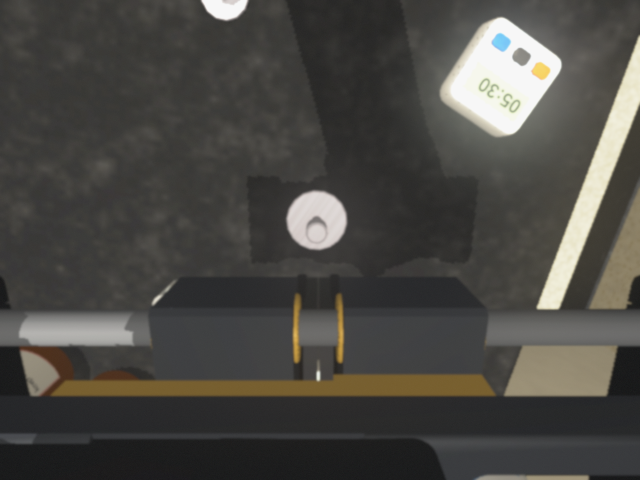

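The wrist view shows the blank still standing at (316,220), head at (316,230), and the shut fingers around (318,340), so the grasp missed. I'll compare both with the TCP.

Run:
```python
from h import *
s=robot.read_state();print(s['eef_pos'],s['qpos'])
p,d,c=snap('wrist');W=cloud(d,c)
print('TCP px',proj(s['eef_pos'],c),'cam',np.round(c['cam_to_world'],3).tolist())
print('headpx',W[230,316],'finger px', [W[v,u].round(0).tolist()+[float(d[v,u])] for v,u in((290,250),(290,310),(300,318),(330,250),(340,320),(370,318),(375,318),(390,318))])
A=sel(W,610,325,60,36,60);print('head',A.mean(0) if len(A) else 0,len(A))
p,d,c=snap('top');W=cloud(d,c);print('top TCP px',proj(s['eef_pos'],c))
for z0,z1 in((36,60),(110,160)):
  A=sel(W,610,325,60,z0,z1);print('top',z0,A.mean(0) if len(A) else 0,len(A))
```

```text
[612.90166817 326.88726867 127.72772366] [-0.53910619  0.55744655 -0.01708357  1.5498587   0.01027625  1.03658853
  1.20882223]
TCP px (np.float64(319.57357711589685), np.float64(275.4050566512239)) cam [[-0.196, -0.948, -0.251, 545.358], [0.981, -0.19, -0.05, 312.503], [-0.0, -0.256, 0.967, 316.101], [0.0, 0.0, 0.0, 1.0]]
headpx [608.65876683 323.77645339  47.12367799] finger px [[580.0, 304.0, 237.0, 84.76840209960938], [605.0, 321.0, 170.0, 157.06204223632812], [615.0, 326.0, 154.0, 174.5828857421875], [584.0, 307.0, 247.0, 75.73635864257812], [586.0, 321.0, 242.0, 82.21283721923828], [746.0, 353.0, 6.0, 351.7254943847656], [746.0, 353.0, 14.0, 344.3688659667969], [591.0, 322.0, 252.0, 73.43022155761719]]
head [613.60230015 325.61689567  46.1819026 ] 425
top TCP px (np.float64(180.3637673619816), np.float64(224.38840034402486))
top 36 [611.27325749 325.37198031  47.33544681] 57
top 110 0 0
```

View pics/t2.png

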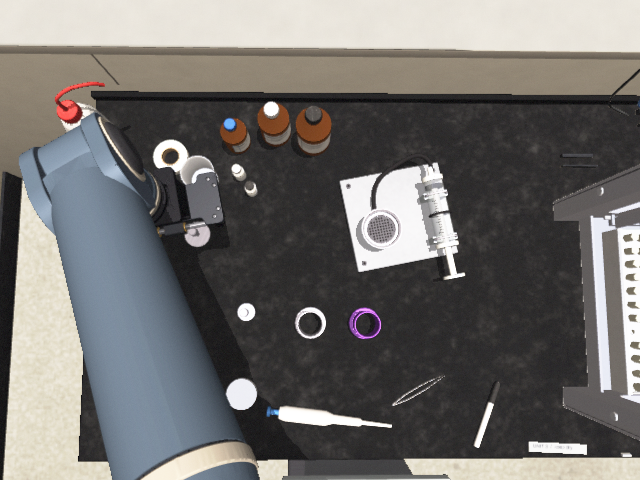

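The TCP is over the blank. The fingers probably hadn't finished closing before the lift, so I'll redo it with a half-open gripper and more time.

Emit:
carry_out(
  rows=[
    [0,0.02,0,0,0,0,110],
    [0,0.02,0,0,0,0,110],
    [0,0.01,0,0,0,0,110],
    [0,0,0,0,0,0,110],
    [0,0,0,0,0,0,110],
    [0,0,0,0,0,0,110],
  ],
)

```text
clock: 7.22
eef_pos: [610.9, 325.7, 70.4]
ee_rot: [0.449, -0.447, -0.544, 0.55]
ft_force: [-0.2, -0.7, -0.3]
finger_gap: 47.4
```

Run:
```python
from h import *
plan([613.3,326,22],1)
```

```text
t 7.22 pos [610.9 325.7  70.4] F [-0.2 -0.7 -0.3] gap 47.4
dp tool mm [-0.1 48.3 -2.8] dr [-0.48 -0.01 -0.16] | dp in goal frame [-0.2 48.4 -2.4]
```

Emit:
carry_out(
  rows=[
    [0,0.014,-0.001,-0.2,0,0,110],
    [0,0.014,-0.001,-0.2,0,0,110],
    [0,0.013,0,0,0,0,110],
    [0,0.003,0,0,0,0,110],
    [0,0,0,0,0,0,110],
    [0,0,0,0,0,0,255],
    [0,0,0,0,0,0,255],
    [0,0,0,0,0,0,255],
    [0,0,0,0,0,0,255],
    [0,0,0,0,0,0,255],
    [0,0,0,0,0,0,255],
    [0,0,0,0,0,0,255],
  ],
  squeeze=25,
)

```text
clock: 8.72
eef_pos: [613.8, 326.6, 25.0]
ee_rot: [-0.447, 0.449, 0.547, -0.547]
ft_force: [0.4, -0.3, 0.0]
finger_gap: 0.2
```

Run:
```python
from h import *
p,d,c=snap('wrist');cv2.imwrite('pics/w3.png',p[150:400,150:500,::-1].repeat(2,0).repeat(2,1)); W=cloud(d,c)
A=sel(W,610,325,60,3,10);print('disc',A.mean(0) if len(A) else 0,len(A))
p,d,c=snap('side');cv2.imwrite('pics/s3.png',cv2.resize(p[250:450,180:400,::-1],None,fx=3,fy=3))
```

```text
disc [606.58675697 324.24950928   5.3533602 ] 3703
```

View pics/s3.png

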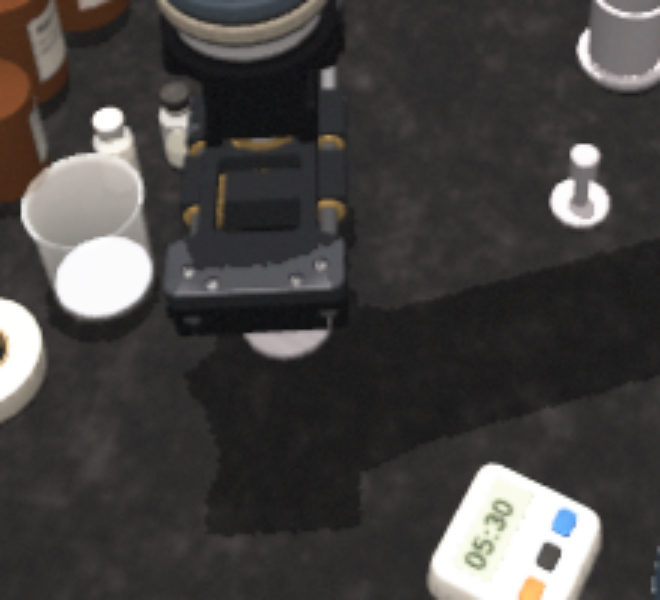

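Here the gripper stands over the disc, but its fingers are hidden. The wrist crop should show them.

View pics/w3.png

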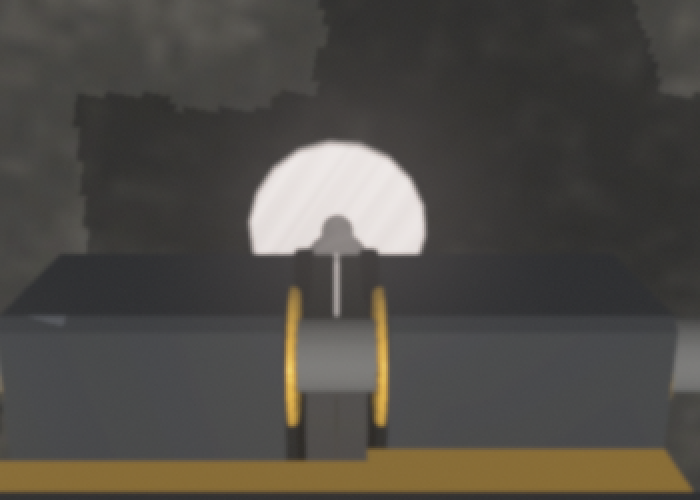

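The fingers are shut just behind the head at crop (337,235), on its far side (+x) from the camera. I'll measure the offset between head and finger face.

Run:
```python
from h import *
plan([613.3,326,22],1)
p,d,c=snap('wrist');W=cloud(d,c)
print('TCP px',proj([613.8,326.6,25],c))
for v in range(256,312,5): print(v,[W[v,u].round(0).tolist() for u in (300,306,312,318,324,330)])
```

```text
t 8.82 pos [613.8 326.6  24.9] F [ 0.3 -0.3 -0.3] gap 0.4
dp tool mm [-0.5  2.9  0.6] dr [ 0.11 -0.01 -0.1 ] | dp in goal frame [-0.5  2.9  0.6]
TCP px (np.float64(319.5932790053204), np.float64(275.40824093365484))
256 [[612.0, 315.0, 6.0], [611.0, 318.0, 6.0], [610.0, 322.0, 5.0], [610.0, 325.0, 5.0], [609.0, 328.0, 6.0], [608.0, 331.0, 6.0]]
261 [[615.0, 316.0, 5.0], [614.0, 319.0, 6.0], [612.0, 322.0, 9.0], [611.0, 325.0, 12.0], [611.0, 329.0, 8.0], [611.0, 332.0, 6.0]]
266 [[545.0, 312.0, 213.0], [617.0, 319.0, 5.0], [612.0, 322.0, 17.0], [607.0, 324.0, 31.0], [611.0, 329.0, 16.0], [614.0, 333.0, 5.0]]
271 [[621.0, 317.0, 5.0], [611.0, 319.0, 31.0], [608.0, 322.0, 37.0], [607.0, 324.0, 38.0], [607.0, 327.0, 36.0], [617.0, 333.0, 5.0]]
276 [[605.0, 316.0, 54.0], [605.0, 319.0, 52.0], [608.0, 322.0, 44.0], [607.0, 324.0, 45.0], [607.0, 327.0, 44.0], [603.0, 329.0, 53.0]]
281 [[605.0, 316.0, 60.0], [606.0, 319.0, 56.0], [606.0, 322.0, 55.0], [608.0, 325.0, 48.0], [605.0, 327.0, 56.0], [603.0, 329.0, 59.0]]
286 [[606.0, 317.0, 64.0], [606.0, 319.0, 61.0], [606.0, 322.0, 61.0], [611.0, 325.0, 47.0], [604.0, 326.0, 63.0], [603.0, 329.0, 66.0]]
291 [[605.0, 317.0, 70.0], [606.0, 319.0, 66.0], [606.0, 322.0, 67.0], [613.0, 326.0, 48.0], [604.0, 326.0, 68.0], [603.0, 329.0, 69.0]]
296 [[605.0, 317.0, 75.0], [606.0, 319.0, 72.0], [606.0, 322.0, 72.0], [616.0, 326.0, 47.0], [605.0, 326.0, 72.0], [604.0, 329.0, 72.0]]
301 [[583.0, 315.0, 129.0], [606.0, 320.0, 78.0], [606.0, 322.0, 77.0], [616.0, 326.0, 52.0], [605.0, 326.0, 77.0], [605.0, 329.0, 76.0]]
306 [[585.0, 316.0, 128.0], [605.0, 320.0, 83.0], [605.0, 322.0, 82.0], [618.0, 327.0, 52.0], [604.0, 326.0, 82.0], [605.0, 329.0, 80.0]]
311 [[583.0, 316.0, 134.0], [582.0, 317.0, 135.0], [582.0, 318.0, 135.0], [582.0, 320.0, 134.0], [582.0, 321.0, 135.0], [582.0, 322.0, 134.0]]
```

Emit:
carry_out(
  rows=[
    [0,0,0,0,0,0,40],
    [0,0,0,0,0,0,40],
    [0,0,0,0,0,0,40],
    [0,0,0,0,0,0,40],
    [0,0,0,0,0,0,40],
    [0,0,0,0,0,0,40],
    [0,0.008,0,0,0,0,40],
    [0,0.007,0,0,0,0,40],
    [0,0,0,0,0,0,40],
  ],
)

```text
clock: 10.0
eef_pos: [613.5, 326.3, 8.3]
ee_rot: [0.448, -0.449, -0.547, 0.547]
ft_force: [-0.1, 0.4, -0.1]
finger_gap: 72.6
```

Run:
```python
from h import *
plan([613.3,326,22],1)
p,d,c=snap('wrist','w4.png');W=cloud(d,c)
# lowest finger points: black points within x 600..625, |offset along EY| 30..70
o=(W-np.array([613,326,0]))@EY; m=(abs(o)>30)&(abs(o)<62)&(abs((W-np.array([613,326,0]))@EX)<14)&(W[...,2]>10)&(W[...,2]<90)
z=W[m][:,2]; print('finger pts',m.sum(),np.percentile(z,[0,2,5,20,50]) if m.sum() else '')
for sg in(1,-1):
    mm=m&(o*sg>0); print(sg,mm.sum(), W[mm].min(0).round(1) if mm.sum() else '', abs(o[mm]).min() if mm.sum() else '')
```

```text
t 10.0 pos [613.5 326.3   8.3] F [-0.1  0.4 -0.1] gap 72.6
dp tool mm [ -0.3 -13.7   0.2] dr [ 0.06 -0.01 -0.12] | dp in goal frame [ -0.3 -13.7   0.2]
finger pts 4687 [32.63479686 35.69884757 37.86127732 48.24820514 68.06966794]
1 2289 [593.9 358.7  32.6] 35.04329757462247
-1 2398 [611.2 276.9  33.6] 36.396110692130236
```

The open fingers' tips measure z≈33 while the reported TCP is 8, so the real tips sit about 26 mm above the reported TCP. I'll allow for that and watch the force.

Emit:
carry_out(
  rows=[
    [0,0.006,0,0,0,0,40],
    [0,0.006,0,0,0,0,40],
    [0,0,0,0,0,0,255],
    [0,0,0,0,0,0,255],
    [0,0,0,0,0,0,255],
    [0,0,0,0,0,0,255],
    [0,0,0,0,0,0,255],
    [0,0,0,0,0,0,255],
    [0,0,0,0,0,0,255],
    [0,0,0,0,0,0,255],
  ],
  squeeze=25,
)

```text
clock: 11.3
eef_pos: [614.2, 326.8, -3.5]
ee_rot: [-0.447, 0.449, 0.547, -0.546]
ft_force: [0.8, 0.6, -0.6]
finger_gap: 15.2
```

Emit:
carry_out(
  rows=[
    [0,-0.02,0,0,0,0,255],
    [0,-0.03,0,0,0,0,255],
    [0,-0.03,0,0,0,0,255],
    [0,-0.015,0,0,0,0,255],
    [-0.02,0,0.004,0,0,0,255],
    [-0.04,0,0.007,0,0,0,255],
    [-0.04,0,0.007,0,0,0,255],
    [-0.04,0,0.007,0,0,0,255],
    [-0.04,0,0.007,0,0,0,255],
    [-0.04,0,0.007,0,0,0,255],
    [-0.04,0,0.007,0,0,0,255],
    [-0.04,0,0.007,0,0,0,255],
    [-0.02,0,0.007,0,0,0,255],
    [0,0,0,0,0,0,255],
    [0,0,0,0,0,0,255],
  ],
)

```text
clock: 13.18
eef_pos: [604.7, -27.6, 87.9]
ee_rot: [0.454, -0.449, -0.537, 0.551]
ft_force: [0.3, 1.0, -0.8]
finger_gap: 15.4
```

Run:
```python
from h import *
plan([618.5,-25,90],1)
```

```text
t 13.18 pos [604.7 -27.6  87.9] F [ 0.3  1.  -0.8] gap 15.4
dp tool mm [ -0.   -2.4 -14. ] dr [-1.17 -0.7  -0.47] | dp in goal frame [ -0.2  -2.1 -14.1]
```

Emit:
carry_out(
  rows=[
    [0,-0.002,-0.007,-0.6,-0.35,-0.25,255],
    [0,0,-0.006,-0.5,-0.3,-0.2,255],
    [0,0,0,0,0,0,255],
    [0,0,0,0,0,0,255],
  ],
)

```text
clock: 13.68
eef_pos: [618.6, -20.7, 89.5]
ee_rot: [-0.447, 0.446, 0.549, -0.548]
ft_force: [0.1, -0.2, -1.1]
finger_gap: 14.9
```

Run:
```python
from h import *
plan([618.5,-25,90],1)
s=robot.read_state()
p,d,c=snap('wrist','w5.png');W=cloud(d,c);
uz=s['eef_pos'][2]+3.5; print('pred underside',uz)
D=sel(W,617,-25,40,uz-5,uz+14);print('disc',circ(D),D[:,2].mean())
D=sel(W,617,-25,50,55,66);print('rim',circ(D),D.mean(0),D.min(0),D.max(0))
for cam in('side','top'):
    p,d,c=snap(cam);W=cloud(d,c)
    D=sel(W,617,-25,55,54,66);print(cam,'rim',circ(D)); D=sel(W,617,-25,40,uz-5,uz+14);print('disc',circ(D) if len(D)>5 else 0)
```

```text
t 13.68 pos [618.6 -20.7  89.5] F [ 0.1 -0.2 -1.1] gap 14.9
dp tool mm [-4.2 -0.6  1. ] dr [0.02 0.33 0.11] | dp in goal frame [-4.2 -0.5  1. ]
pred underside 92.95753889610711
disc (array([609.9, -23.6,  13.3]), 4091) 98.37794296762509
rim (array([618.3, -27.5,  35.2]), 2058) [602.85341541 -33.25556018  59.04526915] [580.77355644 -65.31724183  55.00566633] [650.05527264  10.50712238  62.66872053]
side rim (array([619.6, -23.8,  35.3]), 171)
disc (array([619.5, -15.2,  17.5]), 261)
top rim (array([617.2, -25.8,  35.2]), 128)
disc 0
```

View pics/w5.png

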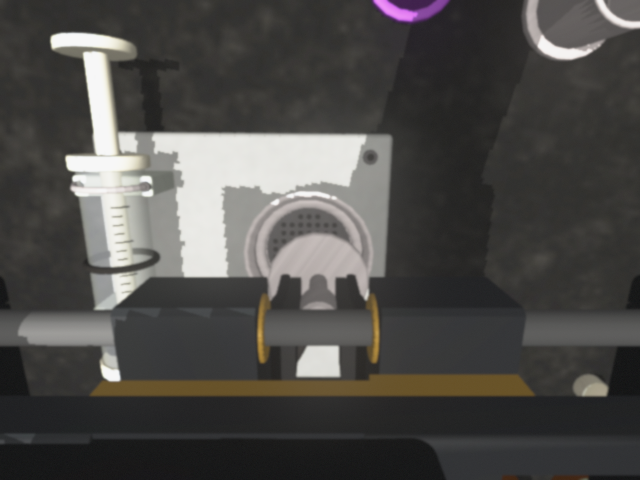

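The wrist view shows the disc held level at (320,270) over the holder (rim centre about (308,250)). The syringe is at left, its black ring at (122,260).

```bash
cat > arc.py <<'E'
from h import *
s=robot.read_state(); p,d,c=snap('wrist');W=cloud(d,c); e=s['eef_pos']
uz=e[2]+3.5
rel=W-np.array([e[0],e[1],0]); a=rel@EX; b=rel@EY
m=(W[...,2]>uz+2)&(W[...,2]<uz+11)&(a<15)&(a>-45)&(abs(b)<30)
P=np.stack([a[m],b[m]],1); E=[]
for k in range(-22,23,1):
    q=P[abs(P[:,1]-k)<.5]
    if len(q)>2: E.append((q[:,0].min(),k))
E=np.array(E); f=least_squares(lambda q:np.hypot(E[:,0]-q[0],E[:,1]-q[1])-25,[0,0],loss='soft_l1',f_scale=.5)
ctr=e[:2]+f.x[0]*EX[:2]+f.x[1]*EY[:2]
print('disc rel to TCP (EX,EY)',f.x.round(1),'world',ctr.round(1),'z',np.median(W[m][:,2]).round(1),'res',np.abs(f.fun).mean().round(2))
D=sel(W,618,-26,50,57,66);r=circ(D);print('rim',r); dl=r[0][:2]-ctr
print('need EX',(dl@EX[:2]).round(1),'EY',(dl@EY[:2]).round(1),'pos',e.round(1))
E
python3 arc.py
```

```text
disc rel to TCP (EX,EY) [ 0.3 -1. ] world [619. -22.] z 98.3 res 0.14
rim (array([618.5, -27.5,  35.6]), 1722)
need EX -1.6 EY -5.3 pos [618.5 -21.1  89.5]
```

Emit:
carry_out(
  rows=[
    [-0.005,0,0.0016,0,0.2,0,255],
    [0,0.01,0,0,0,0,255],
    [0,0.01,0,0,0,0,255],
    [0,0,0,0,0,0,255],
    [0,0,0,0,0,0,255],
  ],
)

```text
clock: 14.5
eef_pos: [617.2, -27.3, 67.4]
ee_rot: [-0.449, 0.447, 0.547, -0.547]
ft_force: [0.1, 0.3, -1.0]
finger_gap: 15.1
```

```bash
python3 arc.py; python3 -c "
from h import *
plan([618,-27,65],1)"
```

```text
disc rel to TCP (EX,EY) [ 0.4 -1. ] world [617.8 -28.1] z 76.2 res 0.12
rim (array([618.3, -27.6,  35.5]), 1744)
need EX 0.6 EY 0.4 pos [617.2 -27.3  67.4]
t 14.55 pos [617.1 -27.2  67.4] F [-0.3 -0.2 -1.2] gap 15.0
dp tool mm [ 0.   2.4 -0.9] dr [-0.08  0.04  0.1 ] | dp in goal frame [ 0.   2.4 -0.9]
```

Emit:
carry_out(
  rows=[
    [0.0004,0.007,-0.0006,0,0,0.1,255],
    [0,0.007,0,0,0,0,255],
    [0,0.005,0,0,0,0,255],
    [0,0,0,0,0,0,255],
  ],
)

```text
clock: 15.05
eef_pos: [617.7, -26.4, 47.1]
ee_rot: [0.448, -0.448, -0.547, 0.547]
ft_force: [-0.3, 0.6, -0.4]
finger_gap: 14.9
```

```bash
python3 arc.py; python3 -c "
from h import *
plan([617.7,-27,42.5],1)"
```

```text
disc rel to TCP (EX,EY) [-12.8  -0.8] world [605.3 -29.7] z 56.3 res 1.03
rim (array([618.8, -27.6,  35.5]), 2614)
need EX 13.6 EY -0.6 pos [617.7 -26.4  47.1]
t 15.1 pos [617.9 -26.4  47.4] F [ 0.1 -0.6 -1.3] gap 14.8
dp tool mm [-0.5  4.9  0.3] dr [-0.04  0.06 -0.01] | dp in goal frame [-0.5  4.9  0.3]
```

Emit:
carry_out(
  rows=[
    [-0.0006,0.002,0,0,0,0,255],
    [0,0.002,0,0,0,0,255],
    [0,0.0015,0,0,0,0,255],
    [0,0,0,0,0,0,255],
  ],
)

```text
clock: 15.6
eef_pos: [618.6, -27.1, 42.5]
ee_rot: [-0.448, 0.448, 0.547, -0.547]
ft_force: [-0.4, 0.5, -0.3]
finger_gap: 15.1
```

Emit:
carry_out(
  rows=[
    [0,0.0005,0,0,0,0,255],
    [0,0,0,0,0,0,120],
    [0,0,0,0,0,0,120],
    [0,0,0,0,0,0,120],
    [0,0,0,0,0,0,120],
    [0,0,0,0,0,0,120],
    [0,-0.02,0,0,0,0,120],
    [0,-0.03,0,0,0,0,120],
    [0,-0.03,0,0,0,0,40],
    [0,-0.02,0,0,0,0,40],
    [0,0,0,0,0,0,40],
    [0,0,0,0,0,0,40],
  ],
)

```text
clock: 17.1
eef_pos: [618.0, -27.1, 143.5]
ee_rot: [0.448, -0.448, -0.547, 0.547]
ft_force: [0.6, -0.2, -0.3]
finger_gap: 71.8
```

Run:
```python
from h import *
plan([443,107,140],1)
p,d,c=snap('wrist','w6.png');W=cloud(d,c)
H=sel(W,618,-27,14,85,100);print('head',H.mean(0).round(1),H[:,2].max(),len(H))
D=sel(W,618,-27,24,48,56);n=np.linalg.svd(D-D.mean(0),full_matrices=False)[2][2];print('disc plane',D.mean(0).round(1),n.round(3),len(D))
print('rim',circ(sel(W,618,-26,50,57,66)))
p,d,c=snap('side');W=cloud(d,c)
H=sel(W,618,-27,14,85,100);print('side head',H.mean(0).round(1),len(H))
D=sel(W,618,-27,24,48,56);print('side disc',D.mean(0).round(1),len(D))
p,d,c=snap('top');W=cloud(d,c)
D=sel(W,443,107,50,55,70);print('top funnel',circ(D))
```

```text
t 17.1 pos [618.  -27.1 143.5] F [ 0.6 -0.2 -0.3] gap 71.8
dp tool mm [165.9   3.6 145.1] dr [-0.05  0.06 -0.01] | dp in goal frame [165.8   3.5 145.3]
head [618.1 -28.3  92.6] 95.3139306657043 514
disc plane [615.3 -27.6  51.4] [ 0.004  0.001 -1.   ] 2527
rim (array([618.7, -27.6,  35.6]), 1966)
side head [619.7 -22.8  90.4] 49
side disc [617.7 -24.5  50.8] 212
top funnel (array([441.9, 106.3,  22.9]), 159)
```

Emit:
carry_out(
  rows=[
    [0.016,0,0.014,0,0,0,40],
    [0.033,0,0.029,0,0,0,40],
    [0.033,0,0.029,0,0,0,40],
    [0.033,0,0.029,0,0,0,40],
    [0.033,0,0.029,0,0,0,40],
    [0.016,0,0.014,0,0,0,40],
    [0,0,0,0,0,0,40],
    [0,0,0,0,0,0,40],
  ],
)

```text
clock: 18.25
eef_pos: [437.6, 107.5, 138.0]
ee_rot: [0.45, -0.447, -0.544, 0.55]
ft_force: [0.2, 0.4, 0.7]
finger_gap: 72.9
```

Run:
```python
from h import *
plan([442.5,107,100],1)
p,d,c=snap('wrist');W=cloud(d,c)
print('funnel',circ(sel(W,443,107,50,57,68)),circ(sel(W,443,107,50,4,12)))
print(robot.read_state()['qpos'].round(2))
```

```text
t 18.25 pos [437.6 107.5 138. ] F [0.2 0.4 0.7] gap 72.9
dp tool mm [-1.4 38.  -5. ] dr [-0.56 -0.01 -0.06] | dp in goal frame [-1.5 38.  -4.7]
funnel (array([442.4, 105. ,  22.8]), 1006) (array([440. , 104.6,  24.7]), 923)
[-0.28  0.18 -0.06  2.1   0.01  0.87  1.42]
```

Emit:
carry_out(
  rows=[
    [-0.003,0,-0.0045,-0.4,0,0,40],
    [0,0.03,0,0,0,0,40],
    [0,0.03,0,0,0,0,40],
    [0,0.02,0,0,0,0,40],
    [0,0,0,0,0,0,40],
    [0,0,0,0,0,0,40],
  ],
)

```text
clock: 19.05
eef_pos: [449.7, 101.3, 56.5]
ee_rot: [-0.45, 0.452, 0.545, -0.544]
ft_force: [0.5, -0.4, 0.4]
finger_gap: 73.5
```

```bash
python3 -c "
from h import *
plan([442.5,105.3,2],1)"
```

```text
t 19.05 pos [449.7 101.3  56.5] F [ 0.5 -0.4  0.4] gap 73.5
dp tool mm [ 5.4 54.5  6.5] dr [ 0.19 -0.54 -0.13] | dp in goal frame [ 5.4 54.5  6.3]
```

Emit:
carry_out(
  rows=[
    [0.0045,0,0.0055,0.2,-0.5,0,40],
    [0,0,0,0,0,0,40],
    [0,0.013,0,0,0,0,40],
    [0,0.013,0,0,0,0,40],
    [0,0.013,0,0,0,0,40],
    [0,0.008,0,0,0,0,40],
    [0,0,0,0,0,0,40],
  ],
)

```text
clock: 19.92
eef_pos: [444.3, 105.0, 7.4]
ee_rot: [-0.447, 0.449, 0.547, -0.547]
ft_force: [-0.4, -0.4, 0.6]
finger_gap: 73.5
```

```bash
python3 -c "
from h import *
plan([442.5,105.3,2],1)"
```

```text
t 19.93 pos [444.3 105.    7.4] F [-0.4 -0.4  0.6] gap 73.5
dp tool mm [0.6 5.4 1.7] dr [ 0.12 -0.01 -0.11] | dp in goal frame [0.6 5.4 1.7]
```

Emit:
carry_out(
  rows=[
    [0,0.004,0.0015,0,0,0,40],
    [0,0,0,0,0,0,255],
    [0,0,0,0,0,0,255],
    [0,0,0,0,0,0,255],
    [0,0,0,0,0,0,255],
    [0,0,0,0,0,0,255],
    [0,0,0,0,0,0,255],
    [0,-0.02,0,0,0,0,255],
    [0,-0.03,0,0,0,0,255],
    [0,-0.03,0,0,0,0,255],
    [0,-0.03,0,0,0,0,255],
    [0,-0.015,0,0,0,0,255],
    [0,0,0,0,0,0,255],
    [0,0,0,0,0,0,255],
  ],
  squeeze=30,
)

```text
clock: 21.68
eef_pos: [438.9, 102.9, 129.3]
ee_rot: [0.449, -0.448, -0.544, 0.549]
ft_force: [-1.0, -0.1, -2.9]
finger_gap: 47.9
```

Run:
```python
from h import *
plan([618.3,-27.5,130],1); s=robot.read_state();e=s['eef_pos']
p,d,c=snap('wrist');W=cloud(d,c)
z=e[2]+60
print('funnel rim',circ(sel(W,e[0],e[1],40,e[2]+50,e[2]+70)))
```

```text
t 21.68 pos [438.9 102.9 129.3] F [-1.  -0.1 -2.9] gap 47.9
dp tool mm [-162.9   -1.  -150.5] dr [-0.31 -0.05 -0.2 ] | dp in goal frame [-163.    -0.7 -150.4]
funnel rim (array([437.9, 101.8,  23.1]), 4457)
```

Emit:
carry_out(
  rows=[
    [-0.015,0,-0.014,-0.3,0,-0.2,255],
    [-0.033,0,-0.03,0,0,0,255],
    [-0.033,0,-0.03,0,0,0,255],
    [-0.033,0,-0.03,0,0,0,255],
    [-0.03,0,-0.03,0,0,0,255],
    [-0.015,0,-0.014,0,0,0,255],
    [0,0,0,0,0,0,255],
    [0,0,0,0,0,0,255],
  ],
)

```text
clock: 22.72
eef_pos: [613.5, -26.8, 117.0]
ee_rot: [0.452, -0.442, -0.543, 0.552]
ft_force: [0.4, 0.4, -1.8]
finger_gap: 47.7
```

```bash
cat > fun.py <<'E'
from h import *
plan([618.3,-27.5,130],1); s=robot.read_state();e=s['eef_pos']
p,d,c=snap('wrist','f%d.png'%(s['clock']*10));W=cloud(d,c)
zt=e[2]+59
A=sel(W,e[0],e[1],40,zt-4,zt+8); r=circ(A);print('funnel top rim',r)
rel=W-np.array([e[0],e[1],0]); a=rel@EX; b=rel@EY
m=(W[...,2]>e[2]-6)&(W[...,2]<e[2]+12)&(a<15)&(a>-50)&(abs(b)<36)
P=np.stack([a[m],b[m]],1); E=[]
for k in range(-25,26,1):
    q=P[abs(P[:,1]-k)<.5]
    if len(q)>2: E.append((q[:,0].min(),k))
E=np.array(E); f=least_squares(lambda q:np.hypot(E[:,0]-q[0],E[:,1]-q[1])-30,[0,0],loss='soft_l1',f_scale=.5)
ctr=e[:2]+f.x[0]*EX[:2]+f.x[1]*EY[:2]
print('foot rel',f.x.round(1),'world',ctr.round(1),'res',np.abs(f.fun).mean().round(2))
R=circ(sel(W,618,-26,50,57,66)); print('holder rim',R)
dl=np.array([618.5,-27.5])-ctr; print('need EX',(dl@EX[:2]).round(1),'EY',(dl@EY[:2]).round(1))
E
python3 fun.py
```

```text
t 22.73 pos [613.5 -26.8 117. ] F [ 0.4  0.4 -1.8] gap 47.7
dp tool mm [ -1.6 -13.1  -4.3] dr [-1.13  0.19  0.12] | dp in goal frame [ -1.6 -13.   -4.5]
funnel top rim (array([613.8, -28. ,  23.2]), 2924)
foot rel [-0.3 -0.9] world [613.4 -27.8] res 0.11
holder rim (array([618.5, -27.6,  35.6]), 1669)
need EX 5.0 EY -0.7
```

Emit:
carry_out(
  rows=[
    [-0.0005,0,-0.004,-1.1,0.2,0.1,255],
    [0,0,0,0,0,0,255],
    [0,0.01,0,0,0,0,255],
    [0,0.01,0,0,0,0,255],
    [0,0,0,0,0,0,255],
    [0,0,0,0,0,0,255],
  ],
)

```text
clock: 23.52
eef_pos: [615.8, -24.2, 95.5]
ee_rot: [-0.448, 0.447, 0.548, -0.547]
ft_force: [-0.4, 0.4, -1.5]
finger_gap: 47.8
```

```bash
python3 fun.py
```

```text
t 23.52 pos [615.8 -24.2  95.5] F [-0.4  0.4 -1.5] gap 47.8
dp tool mm [ -3.7 -34.5  -1.8] dr [-0.02  0.16  0.07] | dp in goal frame [ -3.8 -34.5  -1.8]
funnel top rim (array([615. , -25.5,  23.2]), 2972)
foot rel [-0.4 -0.9] world [615.6 -25.1] res 0.11
holder rim (array([617.9, -27.8,  35.2]), 1556)
need EX 2.4 EY -2.9
```

Emit:
carry_out(
  rows=[
    [-0.0029,0,-0.0022,0,0.1,0,255],
    [0,0.008,0,0,0,0,255],
    [0,0.008,0,0,0,0,255],
    [0,0.006,0,0,0,0,255],
    [0,0,0,0,0,0,255],
    [0,0,0,0,0,0,255],
  ],
)

```text
clock: 24.32
eef_pos: [618.8, -26.9, 71.8]
ee_rot: [-0.449, 0.448, 0.547, -0.547]
ft_force: [-0.1, 0.2, -2.3]
finger_gap: 47.4
```

```bash
python3 fun.py
```

```text
t 24.32 pos [618.8 -26.9  71.8] F [-0.1  0.2 -2.3] gap 47.4
dp tool mm [ -0.5 -58.2   0.6] dr [-0.03  0.04  0.07] | dp in goal frame [ -0.5 -58.2   0.6]
funnel top rim (array([617.9, -28.2,  23.2]), 2964)
foot rel [-0.4 -0.9] world [618.6 -27.8] res 0.13
holder rim (array([618.1, -27.7,  35.4]), 1812)
need EX -0.0 EY 0.3
```

Aligned. Lowering to contact.

Emit:
carry_out(
  rows=[
    [0,0.006,0,0,0,0,255],
    [0,0.005,0,0,0,0,255],
    [0,0.003,0,0,0,0,255],
    [0,0,0,0,0,0,255],
  ],
)

```text
clock: 24.88
eef_pos: [618.9, -26.8, 57.1]
ee_rot: [-0.448, 0.448, 0.547, -0.547]
ft_force: [-0.2, 0.0, -2.5]
finger_gap: 47.8
```

Emit:
carry_out(
  rows=[
    [0,0.0015,0,0,0,0,255],
    [0,0,0,0,0,0,255],
  ],
)

```text
clock: 25.12
eef_pos: [619.3, -26.8, 56.1]
ee_rot: [-0.448, 0.448, 0.547, -0.547]
ft_force: [-0.4, 0.1, -3.4]
finger_gap: 47.6
```

Emit:
carry_out(
  rows=[
    [0,0.001,0,0,0,0,255],
    [0,0,0,0,0,0,255],
  ],
)

```text
clock: 25.38
eef_pos: [619.4, -26.7, 56.0]
ee_rot: [-0.448, 0.448, 0.548, -0.546]
ft_force: [-0.7, 0.6, -1.9]
finger_gap: 47.7
```

Emit:
carry_out(
  rows=[
    [0,0.001,0,0,0,0,255],
    [0,0,0,0,0,0,255],
  ],
)

```text
clock: 25.62
eef_pos: [619.5, -26.7, 56.0]
ee_rot: [-0.448, 0.448, 0.548, -0.546]
ft_force: [-1.1, -0.8, 0.2]
finger_gap: 47.2
```

Contact: z stays at 56.0 and the weight is off the wrist. I'll release and check.

Emit:
carry_out(
  rows=[
    [0,0,0,0,0,0,40],
    [0,0,0,0,0,0,40],
    [0,0,0,0,0,0,40],
    [0,0,0,0,0,0,40],
    [0,-0.02,0,0,0,0,40],
    [0,-0.03,0,0,0,0,40],
    [0,-0.03,0,0,0,0,40],
    [0,-0.02,0,0,0,0,40],
    [0,0,0,0,0,0,40],
    [0,0,0,0,0,0,40],
  ],
)

```text
clock: 26.88
eef_pos: [619.8, -26.9, 157.1]
ee_rot: [-0.448, 0.448, 0.548, -0.546]
ft_force: [0.1, 0.7, -0.2]
finger_gap: 73.6
```

Run:
```python
from h import *
plan([560,-155,110],1)
p,d,c=snap('wrist','w7.png');W=cloud(d,c)
A=sel(W,618,-27,32,108,125);print('funnel top',circ(A),A[:,2].mean()); n=np.linalg.svd(A-A.mean(0),full_matrices=False)[2][2];print(n.round(3))
F=sel(W,618,-27,33,57,64);print('foot',F[:,2].mean() if len(F) else 0,circ(F))
# rod
rod=np.array([560,-155,0]);rel=W-rod;a=rel@EX;b=rel@EY
m=(abs(a)<12)&(abs(b)<15)&(W[...,2]>45)&(W[...,2]<62);print('rod b',np.median(b[m]),m.sum(),'zmax',W[m][:,2].max() if m.sum() else '')
for k in(-10,0,10):
    mm=m&(abs(a-k)<3)&(W[...,2]>52); print(k,np.median(b[mm]) if mm.sum() else None)
p,d,c=snap('side');W=cloud(d,c)
A=sel(W,618,-27,32,108,125);print('side funnel top',circ(A),A[:,2].mean())
```

```text
t 26.88 pos [619.8 -26.9 157.1] F [ 0.1  0.7 -0.2] gap 73.6
dp tool mm [-113.8   46.8   83.9] dr [0.12 0.04 0.04] | dp in goal frame [-113.9   47.1   83.7]
funnel top (array([618.6, -27.9,  22.7]), 1349) 112.56107423298116
[0.02  0.006 1.   ]
foot 59.44246031880734 (array([616.3, -28.1,  24.8]), 1174)
rod b 0.6652660323071329 630 zmax 56.86257626429642
-10 -0.3539870700997295
0 -0.2919706730964751
10 -0.1872157472507488
side funnel top (array([620.1, -24.4,  22.9]), 126) 111.1774812932271
```

View pics/w7.png

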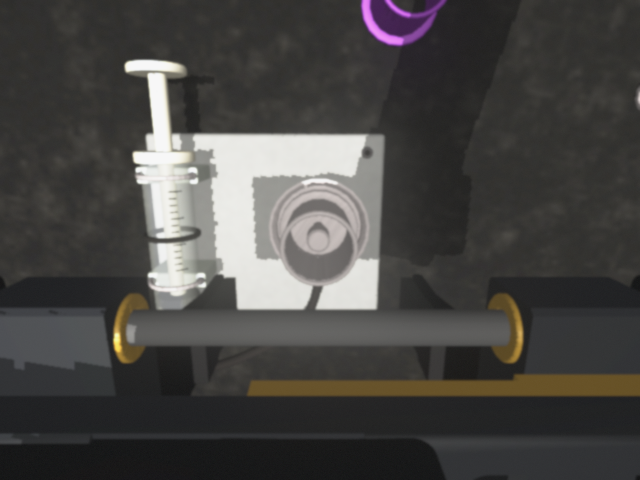

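The funnel stands upright around the stem at (318,235). The ring is at (174,235), and the rod runs from (158,75) to (163,150). The piston isn't visible here, so I'll crop the top view.

Run:
```python
from h import *
p,d,c=snap('top');cv2.imwrite('pics/t8.png',cv2.resize(p[150:290,400:480,::-1],None,fx=4,fy=4,interpolation=cv2.INTER_CUBIC))
for q in('mark_ring','piston','plunger'):
  for cam in('top','wrist','side'):
    if cam!='top': imaging.camera(cam)
    print(q,cam,[(round(r['confidence'],2),np.round(r['position']).tolist()) for r in find_in(cam,q)[:3]])
    if cam!='top': imaging.camera('top')
print([np.round(proj(np.array([645.3,-136.9,50])+EX*k,c)).tolist() for k in(-87,-62,-40,0,40,80)])
p,d,c=snap('side');cv2.imwrite('pics/s8.png',cv2.resize(p[140:200,250:370,::-1],None,fx=6,fy=6,interpolation=cv2.INTER_CUBIC))
print([np.round(proj(np.array([645.3,-136.9,50])+EX*k,c)).tolist() for k in(-87,-62,-40,0,40,80)])
```

```text
mark_ring top [(0.64, [725.0, 242.0, 44.0])]
mark_ring wrist [(0.9, [646.0, -128.0, 64.0]), (0.39, [616.0, -85.0, 10.0])]
mark_ring side [(0.49, [696.0, 231.0, 38.0])]
piston top []
piston wrist [(0.7, [544.0, -155.0, 58.0]), (0.26, [471.0, 211.0, 3.0])]
piston side [(0.48, [538.0, -150.0, 60.0]), (0.23, [659.0, -48.0, 14.0])]
plunger top [(0.27, [457.0, 224.0, 10.0])]
plunger wrist [(0.81, [545.0, -156.0, 59.0])]
plunger side [(0.52, [652.0, -49.0, 12.0]), (0.46, [538.0, -148.0, 54.0])]
[[449.0, 260.0], [446.0, 247.0], [444.0, 235.0], [439.0, 215.0], [435.0, 194.0], [430.0, 174.0]]
[[343.0, 168.0], [332.0, 168.0], [322.0, 168.0], [305.0, 169.0], [288.0, 170.0], [270.0, 170.0]]
```

View pics/t8.png

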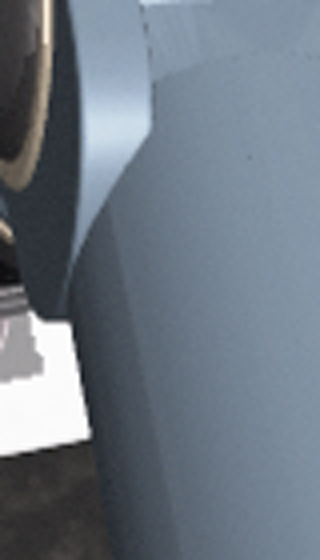

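View pics/s8.png

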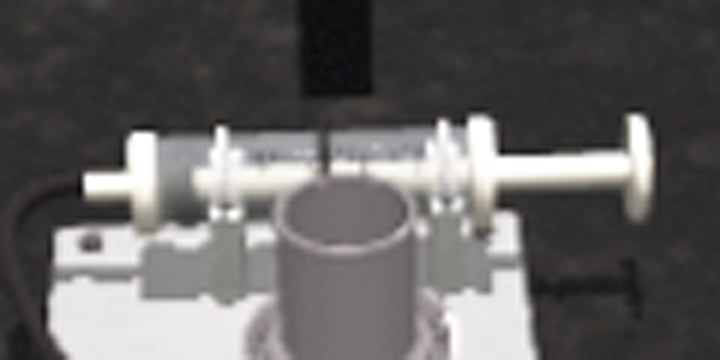

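The side crop shows the ring at crop x≈325 (full 304) and the white rod ending near crop x≈195, where the piston should start. I'll use the unobstructed first top picture for numbers.

Run:
```python
from h import *
for cam,fn in(('top','top1.png'),('side','side1.png'),('side','side')):
    im=cv2.imread('pics/'+fn) if fn!='side' else imaging.camera('side')[0]
    g=cv2.cvtColor(im,cv2.COLOR_BGR2GRAY); c=imaging.get_calibration(cam)
    print(cam)
    for off in(-14,-9,0,9,14):
        print(off,[int(cv2.getRectSubPix(g,(1,1),tuple(float(t) for t in proj(np.array([645.3,-136.9,50])+EX*k+EY*off*(cam=='top')+np.array([0,0,off*(cam!='top')]),c)))[0,0]) for k in range(-70,100,3)])
im=cv2.imread('pics/top1.png');cv2.imwrite('pics/t9.png',cv2.resize(im[155:285,410:475],None,fx=4.5,fy=4.5,interpolation=cv2.INTER_CUBIC))
```

```text
top
-14 [243, 244, 231, 198, 255, 254, 230, 234, 242, 245, 242, 248, 251, 251, 251, 251, 251, 251, 251, 251, 251, 251, 251, 184, 81, 102, 247, 251, 250, 251, 251, 250, 250, 235, 194, 231, 243, 236, 246, 248, 199, 138, 140, 144, 223, 216, 208, 254, 255, 254, 241, 238, 237, 237, 238, 237, 228]
-9 [244, 241, 177, 234, 255, 255, 207, 235, 217, 249, 239, 250, 249, 249, 251, 249, 250, 251, 248, 249, 251, 249, 242, 169, 88, 59, 247, 248, 251, 250, 249, 251, 249, 207, 189, 234, 241, 232, 246, 241, 164, 138, 142, 143, 224, 205, 199, 251, 255, 254, 243, 197, 138, 146, 232, 214, 190]
0 [255, 255, 253, 245, 255, 255, 246, 246, 231, 244, 242, 245, 200, 242, 224, 244, 226, 224, 241, 225, 237, 218, 235, 241, 132, 73, 213, 243, 234, 242, 240, 219, 244, 238, 244, 244, 244, 227, 239, 244, 244, 170, 146, 150, 183, 198, 203, 251, 255, 255, 254, 254, 254, 254, 249, 164, 124]
9 [218, 194, 151, 229, 253, 248, 184, 225, 194, 218, 227, 189, 158, 185, 193, 192, 192, 192, 193, 166, 191, 193, 179, 125, 60, 105, 171, 193, 194, 193, 192, 191, 191, 165, 166, 217, 232, 209, 206, 166, 118, 117, 122, 128, 179, 175, 1
[... 2403 characters left out ...]
, 240, 240, 240, 239, 238, 239, 241, 241, 237, 223, 237, 241, 237, 192, 135, 135, 135, 154, 215, 253, 253, 252, 253, 253, 252, 252, 251, 139, 38]
9 [53, 53, 86, 227, 255, 251, 208, 207, 247, 237, 240, 244, 144, 154, 164, 154, 156, 163, 160, 148, 152, 145, 161, 147, 66, 107, 164, 168, 162, 155, 149, 131, 133, 133, 171, 224, 242, 235, 247, 192, 162, 155, 158, 157, 160, 168, 240, 255, 254, 206, 45, 50, 53, 47, 46, 48, 47]
14 [50, 52, 74, 208, 254, 253, 213, 175, 209, 238, 218, 221, 157, 157, 153, 158, 159, 166, 171, 163, 160, 156, 154, 146, 80, 113, 161, 167, 166, 164, 162, 160, 159, 158, 166, 195, 204, 238, 231, 172, 159, 155, 153, 156, 161, 168, 242, 255, 254, 198, 51, 48, 50, 55, 55, 51, 47]
```

View pics/t9.png

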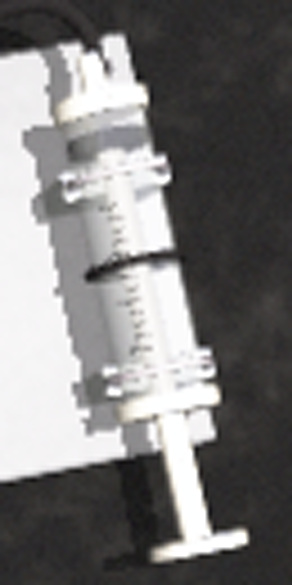

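Top view: ring at stand x≈0 and piston at x≈55 (dark band near crop (105,143)). The side view gives a gap of about 54.5, so I'll pull about 54 mm. Moving above the rod, close to the thumb disc so any slip is caught by it.

Emit:
carry_out(
  rows=[
    [-0.014,0,0.012,0,0,0,100],
    [-0.029,0,0.025,0,0,0,100],
    [-0.029,0,0.025,0,0,0,100],
    [-0.029,0,0.025,0,0,0,100],
    [-0.012,0,0.01,0,0,0,100],
    [0,0,0,0,0,0,100],
    [0,0.02,0,0,0,0,100],
    [0,0.03,0,0,0,0,100],
    [0,0.02,0,0,0,0,100],
    [0,0,0,0,0,0,100],
    [0,0,0,0,0,0,100],
  ],
)

```text
clock: 29.55
eef_pos: [548.1, -157.5, 87.3]
ee_rot: [-0.445, 0.448, 0.551, -0.546]
ft_force: [0.1, 0.5, 0.6]
finger_gap: 53.1
```

```bash
cat > rod.py <<'E'
from h import *
plan([546.3,-158,5],1)
p,d,c=snap('wrist','r%d.png'%(robot.read_state()['clock']*10));W=cloud(d,c)
rel=W-np.array([560,-155,0]);a=rel@EX;b=rel@EY
m=(a<-5)&(a>-24)&(abs(b)<15)&(W[...,2]>52)&(W[...,2]<60);print('rod b',np.median(b[m]) if m.sum() else 0,m.sum())
m=(a<-22)&(a>-110)&(abs(b)<22)&(W[...,2]>61)&(W[...,2]<74);print('thumb a pct',np.percentile(a[m],[2,10,50,90,98]).round(1) if m.sum() else 0,m.sum(),'b',np.median(b[m]) if m.sum() else 0)
E
python3 rod.py
```

```text
t 29.55 pos [ 548.1 -157.5   87.3] F [0.1 0.5 0.6] gap 53.1
dp tool mm [-0.2 82.2  2.6] dr [0.51 0.46 0.08] | dp in goal frame [-0.1 82.3  1.9]
rod b -1.4194916803785609 536
thumb a pct [-33.8 -33.6 -31.5 -28.7 -28.1] 664 b -1.0384684719354746
```

Emit:
carry_out(
  rows=[
    [-0.001,0.012,0.002,0.5,0.4,0,100],
    [0,0.02,0,0,0,0,100],
    [0,0.02,0,0,0,0,100],
    [0,0,0,0,0,0,100],
    [0,0,0,0,0,0,100],
  ],
)

```text
clock: 30.22
eef_pos: [548.7, -159.1, 35.6]
ee_rot: [-0.447, 0.449, 0.548, -0.546]
ft_force: [-0.3, 0.1, 0.6]
finger_gap: 52.8
```

```bash
python3 rod.py
```

```text
t 30.23 pos [ 548.7 -159.1   35.6] F [-0.3  0.1  0.6] gap 52.8
dp tool mm [ 1.6 30.6  2.2] dr [ 0.24  0.01 -0.03] | dp in goal frame [ 1.6 30.6  2.1]
rod b -1.2244190619753332 813
thumb a pct [-33.9 -33.7 -31.9 -28.9 -28.1] 1143 b -1.36622380257532
```

Emit:
carry_out(
  rows=[
    [0.0004,0.01,0.002,0.2,0,0,100],
    [0,0.01,0,0,0,0,100],
    [0,0.009,0,0,0,0,100],
    [0,0,0,0,0,0,100],
    [0,0,0,0,0,0,255],
    [0,0,0,0,0,0,255],
    [0,0,0,0,0,0,255],
    [0,0,0,0,0,0,255],
    [0,0,0,0,0,0,255],
    [0,0,0,0,0,0,255],
  ],
  squeeze=55,
)

```text
clock: 31.52
eef_pos: [547.3, -157.7, 6.2]
ee_rot: [-0.448, 0.449, 0.548, -0.546]
ft_force: [-0.5, -1.3, -0.5]
finger_gap: 10.3
```

```bash
python3 rod.py
```

```text
t 31.52 pos [ 547.3 -157.7    6.2] F [-0.5 -1.3 -0.5] gap 10.3
dp tool mm [-0.1  1.2  1. ] dr [0.14 0.02 0.03] | dp in goal frame [-0.1  1.2  1. ]
rod b -1.2433936496094553 682
thumb a pct [-34.  -33.8 -31.7 -23.9 -22.4] 1866 b -1.4251589312500061
```

Emit:
carry_out(
  rows=[
    [0,0,0.005,0,0,0,255],
    [0,0,0.008,0,0,0,255],
    [0,0,0.008,0,0,0,255],
    [0,0,0.008,0,0,0,255],
    [0,0,0.008,0,0,0,255],
    [0,0,0.004,0,0,0,255],
    [0,0,0,0,0,0,255],
  ],
)

```text
clock: 32.45
eef_pos: [524.7, -162.6, 6.4]
ee_rot: [-0.436, 0.458, 0.557, -0.539]
ft_force: [8.0, 1.5, -7.7]
finger_gap: 10.7
```

```bash
sed -i 's/plan(.*/plan([494.3,-168.3,6.2],1)/' rod.py; python3 rod.py
```

```text
t 32.45 pos [ 524.7 -162.6    6.4] F [ 8.   1.5 -7.7] gap 10.7
dp tool mm [ 0.5 -1.  30.9] dr [ 2.24  0.22 -0.44] | dp in goal frame [ 0.3  0.2 30.9]
rod b -1.28798928912562 818
thumb a pct [-58.7 -58.4 -56.4 -48.7 -40.9] 1976 b -1.2976005685398406
```

Emit:
carry_out(
  rows=[
    [0,0,0.008,1,0,0,255],
    [0,0,0.01,1,0,0,255],
    [0,0,0.01,1,0,0,255],
    [0,0,0.01,1,0,0,255],
    [0,0,0.008,1,0,0,255],
    [0,0,0.004,1,0,0,255],
  ],
)

```text
clock: 33.25
eef_pos: [502.1, -167.6, 6.5]
ee_rot: [0.444, -0.448, -0.54, 0.557]
ft_force: [10.5, 1.9, -12.7]
finger_gap: 10.9
```

```bash
python3 rod.py
```

```text
t 33.25 pos [ 502.1 -167.6    6.5] F [ 10.5   1.9 -12.7] gap 10.9
dp tool mm [0.9 0.4 7.8] dr [-0.92  0.46 -1.11] | dp in goal frame [0.8 0.3 7.8]
rod b 0 0
thumb a pct [-79.3 -79.  -76.7 -68.4 -56. ] 1955 b -1.1146563327892327
```

Emit:
carry_out(
  rows=[
    [0,0.0005,0.005,-0.3,0.2,-0.3,255],
    [0,0.0005,0.005,0,0,-0.3,255],
    [0,0,0.002,0,0,0,255],
    [0,0,0.001,0,0,0,255],
  ],
)

```text
clock: 33.8
eef_pos: [509.1, -166.0, 6.4]
ee_rot: [-0.436, 0.456, 0.552, -0.545]
ft_force: [9.3, 2.6, -12.5]
finger_gap: 10.4
```

```bash
python3 rod.py
python3 - <<'E'
from h import *
p,d,c=snap('side','side_end.png');g=cv2.cvtColor(p,cv2.COLOR_RGB2GRAY)
for off in(-14,-9,0,9,14):
    print(off,[int(cv2.getRectSubPix(g,(1,1),tuple(float(t) for t in proj(np.array([645.3,-136.9,50])+EX*k+np.array([0,0,off]),c)))[0,0]) for k in range(-40,70,2)])
cv2.imwrite('pics/s10.png',cv2.resize(p[140:200,250:370,::-1],None,fx=6,fy=6,interpolation=cv2.INTER_CUBIC))
E
```

```text
t 33.8 pos [ 509.1 -166.     6.4] F [  9.3   2.6 -12.5] gap 10.4
dp tool mm [ 0.8 -0.1 14.9] dr [ 1.47  0.53 -0.95] | dp in goal frame [ 0.7  0.2 14.9]
rod b -5.662257179874302 13
thumb a pct [-74.1 -73.8 -71.6 -63.8 -57.2] 1981 b -1.1987560381963507
-14 [215, 186, 124, 122, 203, 242, 157, 112, 104, 108, 110, 110, 112, 112, 113, 114, 115, 116, 115, 115, 115, 114, 114, 113, 111, 109, 108, 106, 115, 172, 224, 223, 162, 85, 85, 84, 88, 126, 183, 216, 197, 154, 201, 229, 166, 100, 82, 83, 84, 83, 86, 86, 90, 106, 133]
-9 [184, 175, 151, 137, 155, 211, 233, 189, 140, 115, 112, 113, 113, 112, 113, 114, 114, 114, 115, 114, 114, 114, 114, 113, 110, 107, 108, 124, 169, 215, 228, 176, 110, 103, 102, 100, 103, 128, 164, 184, 175, 161, 173, 178, 131, 106, 100, 99, 99, 98, 99, 99, 104, 127, 165]
0 [237, 243, 241, 236, 232, 244, 243, 243, 245, 248, 251, 248, 239, 221, 207, 218, 223, 222, 221, 219, 204, 159, 185, 226, 247, 247, 221, 164, 145, 141, 140, 141, 141, 140, 139, 141, 141, 171, 214, 230, 228, 228, 233, 218, 157, 143, 141, 140, 140, 140, 140, 141, 148, 170, 219]
9 [241, 244, 202, 145, 142, 163, 164, 158, 150, 157, 165, 165, 162, 154, 143, 152, 148, 155, 163, 157, 131, 67, 86, 135, 166, 171, 165, 159, 154, 147, 146, 130, 141, 134, 128, 144, 169, 205, 243, 244, 238, 245, 248, 220, 171, 160, 160, 160, 160, 160, 160, 161, 165, 180, 241]
14 [219, 217, 194, 159, 157, 157, 155, 158, 159, 161, 165, 171, 174, 164, 164, 162, 158, 157, 155, 150, 131, 82, 90, 138, 162, 167, 163, 157, 153, 154, 157, 161, 162, 160, 159, 160, 167, 185, 207, 207, 229, 247, 232, 195, 166, 162, 161, 161, 162, 163, 164, 164, 167, 190, 243]
```

View pics/s10.png

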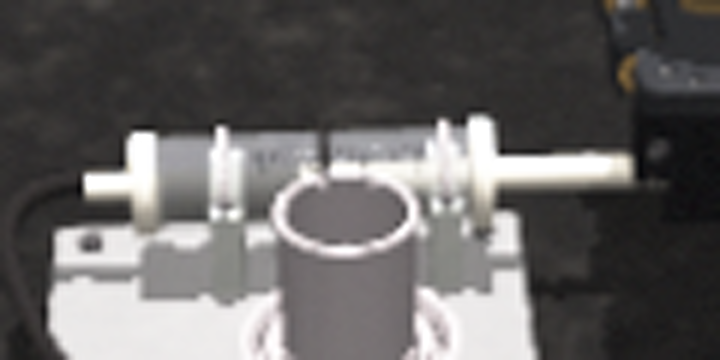

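The side crop shows the rod end near crop x≈300, so it moved about 40 mm, and the arm sags back under the spring. I need to command ahead by the sag.

Emit:
carry_out(
  rows=[
    [0,0,0.01,0.7,0,-0.5,255],
    [0,0,0.01,0.7,0,-0.5,255],
    [0,0,0.01,0.5,0,0,255],
  ],
)

```text
clock: 34.28
eef_pos: [495.5, -168.2, 6.5]
ee_rot: [-0.439, 0.451, 0.554, -0.545]
ft_force: [11.7, 2.9, -13.7]
finger_gap: 10.7
```

Emit:
carry_out(
  rows=[
    [0,0,0.006,0.5,0,0,255],
  ],
)

```text
clock: 34.4
eef_pos: [494.7, -168.5, 6.5]
ee_rot: [-0.438, 0.451, 0.554, -0.545]
ft_force: [12.8, 2.4, -14.6]
finger_gap: 10.3
```

Emit:
carry_out(
  rows=[
    [0,0,0.006,0.5,0,0,255],
  ],
)

```text
clock: 34.52
eef_pos: [494.3, -168.7, 6.5]
ee_rot: [-0.437, 0.452, 0.554, -0.546]
ft_force: [12.7, 2.0, -14.3]
finger_gap: 10.5
```

```bash
python3 rod.py
python3 - <<'E'
from h import *
for i in range(4):
    s=robot.read_state();print(s['clock'],s['eef_pos'].round(1),s['ft_force'].round(1)); p,d,c=snap('side')
g=cv2.cvtColor(p,cv2.COLOR_RGB2GRAY)
for off in(0,4,9,14):
    print(off,[int(cv2.getRectSubPix(g,(1,1),tuple(float(t) for t in proj(np.array([645.3,-136.9,50])+EX*k+np.array([0,0,off]),c)))[0,0]) for k in range(-20,30,2)])
W=cloud(d,c);A=sel(W,618,-27,32,108,125);print('side funnel top',circ(A),A[:,2].mean())
p,d,c=snap('wrist','wend.png');W=cloud(d,c);A=sel(W,618,-27,32,108,125);print('wrist funnel top',circ(A) if len(A)>9 else 0)
g=cv2.cvtColor(p,cv2.COLOR_RGB2GRAY)
for off in(-10,-3,3,10):
    print(off,[int(cv2.getRectSubPix(g,(1,1),tuple(float(t) for t in proj(np.array([645.0,-138.2,50])+EX*k+EY*off,c)))[0,0]) for k in range(-60,30,3)])
E
```

```text
t 34.52 pos [ 494.3 -168.7    6.5] F [ 12.7   2.  -14.3] gap 10.5
dp tool mm [ 0.4  0.3 -0.1] dr [ 1.34  0.83 -0.53] | dp in goal frame [ 0.4  0.3 -0.1]
rod b 0 0
thumb a pct [-89.  -88.7 -86.5 -78.7 -69.2] 1968 b -1.2861662557938458
34.575 [ 494.1 -168.7    6.5] [ 12.2   2.4 -14.6]
34.625 [ 494.1 -168.7    6.5] [ 12.6   1.5 -13.8]
34.675 [ 494.1 -168.7    6.5] [ 12.8   1.2 -13.5]
34.725 [ 494.1 -168.7    6.5] [ 12.9   2.6 -14.2]
0 [251, 248, 239, 221, 208, 218, 223, 222, 219, 211, 191, 157, 182, 222, 240, 222, 182, 152, 149, 143, 142, 142, 141, 139, 139]
4 [241, 241, 240, 229, 207, 232, 242, 241, 233, 210, 172, 105, 101, 109, 125, 145, 156, 155, 156, 154, 154, 152, 147, 138, 137]
9 [166, 165, 162, 155, 145, 154, 148, 154, 162, 155, 128, 65, 86, 135, 165, 171, 168, 164, 159, 154, 149, 131, 141, 133, 128]
14 [164, 170, 173, 164, 164, 161, 158, 157, 151, 142, 123, 79, 91, 137, 163, 168, 168, 169, 167, 166, 164, 162, 162, 161, 159]
side funnel top (array([620.1, -24.6,  22.9]), 127) 111.1214968668091
wrist funnel top 0
-10 [63, 63, 63, 63, 63, 63, 63, 63, 63, 63, 63, 63, 63, 63, 63, 63, 63, 63, 63, 63, 63, 63, 63, 63, 63, 63, 63, 63, 63, 63]
-3 [62, 62, 62, 62, 62, 62, 62, 62, 62, 62, 62, 63, 63, 63, 63, 63, 63, 63, 63, 63, 64, 64, 64, 64, 64, 64, 64, 64, 64, 64]
3 [63, 63, 63, 63, 63, 63, 63, 63, 63, 63, 63, 63, 63, 63, 63, 63, 63, 63, 63, 63, 63, 63, 63, 63, 62, 62, 62, 62, 62, 62]
10 [62, 62, 63, 63, 63, 63, 63, 63, 63, 63, 63, 63, 63, 62, 62, 62, 62, 62, 63, 63, 63, 64, 64, 64, 64, 64, 63, 63, 63, 63]
```

Holding steadily at about 54 mm, with the piston within about 1 mm of the ring. I'll hold a little longer without moving, re-check, and hand in.

Run:
```python
from h import *
for i in range(12): p,d,c=snap('side')
s=robot.read_state();print(s['clock'],s['eef_pos'].round(1),s['ft_force'].round(1),s['finger_gap'],abs(s['qvel']).max())
W=cloud(d,c);A=sel(W,618,-27,32,108,125);print('side funnel top',circ(A),A[:,2].mean())
ticket.job_done()
```

```text
35.425 [ 494.1 -168.7    6.5] [ 11.9   2.5 -13.8] 10.60730954872213 0.0019660062031037987
side funnel top (array([620.3, -24.6,  23.3]), 129) 111.1098898206616
the job is handed in; nothing more can be done
```

I seated the 50 mm blank in the recess, stood the steel funnel upright over it, and drew the plunger out about 54 mm. The job was handed in at about 35 s with the gripper still holding the rod. It reports no verdict.

**Last checks**
- **Blank:** before the funnel went on, its top face measured flat at z ≈ 51.4 mm (52 expected).
- **Funnel:** at release it was within about 1 mm of the holder's centre, tilted about 0.02 rad. Its top had not moved at the end, by the side camera.
- **Piston:** about 1 mm from the ring in the side view, with the wrist depth and arm travel giving a draw of 54–55 mm. The piston's dark band was faint, so this carries perhaps ±2 mm.
- **Hold:** steady for about a second, with about 12 N of pull at the wrist and the fingers at 10.6 mm on the rod. There is also about 14 N of vertical load, because the arm lifts the rod slightly.

**What disagreed**
- **First two grasps of the blank closed on nothing:** the real fingertips sat about 26 mm above the reported TCP (tool centre point). I measured this with the wrist camera and allowed for it from then on.
- **Cameras:** they differed by up to 4 mm on the holder's position. I used the wrist camera, which sees gripper and target together.

I did not check the small blank, beaker and vials again at the end, but no move went near them.

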